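Close up the battery packs on the charging rail and lock them in

ROBOT

A 6-joint arm with a two-finger parallel gripper is mounted at the origin on the work surface. World frame = base frame: x ahead of the robot, y to its left, z up, the work surface at z = 0. Lengths are in m, angles in rad, forces in N, time in s.
With the tool pointing down it reaches from about 0.4 to 0.825 m from the base axis. Payload 7 kg.
Tool frame: the origin (TCP) lies at the very end of the fingers, on their centre line; the grasp point (between the pads) lies 19 mm behind it; z points along the fingers, y is the line along which they close (so a half turn about z gives the same grasp; the last joint's range is limited). The gripper opens to 88 mm and grips with 3 to 60 N. Pads are 19 mm wide; open, the fingers measure 130 mm over their backs; the gripper's body (78 mm by 193 mm) begins 47 mm behind the grasp point.
Start: joints at [1.529, 0.359, 0.012, 0, -1.224, -0.288], TCP at [0.219, 0.639, 0.227] pointing down, gripper open.
Joint ranges: [-3.07, 3.07], [-1.43, 2.12], [-1.02, 1.25], [-3.03, 1.67], [-3.05, -0], [-3.03, 3.03]. Speed limits (rad/s): [2.39, 2.39, 3.01, 3.14, 3.14, 3.14].

INTERFACE

Orientations are given as [roll, pitch, yaw] about the fixed x, y, z axes, in that order (R = Rz(yaw) Ry(pitch) Rx(roll)).
In Python, from station import arm gives the robot as it stands. The module is installed in compiled form; this text tells all that it offers.
- The arm moves only by the shell command python3 -m crank 'ROWS' [FORCE]. ROWS is JSON, a list of rows, each an object of numbers: "dx", "dy", "dz": the shift along the world's x, y, z in m; "twist": the turn about the world's z in degrees; "grip": the opening, from -1 (shut) to 1 (fully open). A call has exactly 5 rows; each row is the pose to reach, as a shift and turn from the pose commanded when the call began; what a row does not reach only later rows make up. A row lasts 1/12 s, in which the tool goes at most 41.7 mm and 7.16 degrees, less where a joint would pass 70% of its speed; a pose out of reach is approached as far as the arm can. A call with a gripper value outside its range is refused whole. The fingers move at their own pace and stop on an object; FORCE is the grip in N (left out, the last holds). Time passes only in rows, so rows that repeat a pose let the fingers close, or fill a call up. It gives the time, the measured TCP pose, the force, the opening and the grip force at its end, in the units of the state.
- arm.get_state(): the state, without advancing time (a new reading comes with each control period).
- arm.grab_frame(name): name is "scene" or "top"; returns the picture (384x512x3 uint8, red, green, blue); there is no depth.
- arm.get_calibration(name): a dict with "fx", "fy", "cx", "cy" (pixels), "cam_to_world" (4x4, takes a point from camera to world coordinates). Camera axes: x right, y down, z forward; pixel columns grow to the right and rows downward; lengths in m; the calibration is good to about 2 mm. A picture is of the moment at which its call begins. get_calibration takes no time and is no camera call.
- arm.job_done(): hands the job in; it is judged then, once.
The state is a dict: "t": time; "q": joint angles; "qd": joint speeds; "joint_efforts": joint torques, N m; "eef_pos": TCP position; "ee_rot": TCP orientation; "force": force on the tool from outside, world axes, zero at the start; "moment": the same for the moment, N m; "width": finger opening in m; "gripper_force": force on a finger pad.
Only numpy, scipy, OpenCV 4.12 (cv2) and the standard library are available. Lean on these libraries where they do the work, as an engineer would, in place of code of your own. Each camera call takes 0.05 s, during which the arm holds its last target. There are 200 camera calls.

TASK

Four battery packs stand loosely in a row on the charging rail, short of its contacts: push the whole row along the rail by its last pack only, until the first pack is fully home against the charging head and the packs touch one another. Then push the steel keeper fully across the rail behind them. Only push, with the fingers: do not pick up or touch the other packs, and leave everything else on the desk where it is.

Things in the scene. Friction and masses are not known exactly. Their poses are not given: they have to be found in the camera images.
- charger: Fixed charging rail: white plate 360 x 75 x 6 mm with a straight channel 49 mm wide between aluminium walls (tops 14 mm above the desk). Origin: on the desk plane under the channel's centre line. x axis: along the channel to the white charging head (60 x 85 x 60 mm high, the end stop); y: to the robot's side, where the keeper is; z up. Head's face at x = 115 mm, open end at x = -185 mm.
- stop_face (a point): Centre of the charging head's face (brass contacts), 25 mm above the desk, on the channel's centre line; the first pack must rest against this face.
- pack1: Grey battery pack, 36 mm along the channel, 46 across, 38 high, about 90 g, number 1 of four from the charging head. Origin: centre of its underside, 6 mm above the desk. Slides freely in the channel. Fully home at x = 97 mm in the charger's frame. The row starts 55 to 90 mm short, with gaps up to 3 mm.
- pack2: Grey battery pack, 36 mm along the channel, 46 across, 38 high, about 90 g, number 2 of four from the charging head. Origin: centre of its underside, 6 mm above the desk. Slides freely in the channel. Fully home at x = 61 mm in the charger's frame. The row starts 55 to 90 mm short, with gaps up to 3 mm.
- pack3: Grey battery pack, 36 mm along the channel, 46 across, 38 high, about 90 g, number 3 of four from the charging head. Origin: centre of its underside, 6 mm above the desk. Slides freely in the channel. Fully home at x = 25 mm in the charger's frame. The row starts 55 to 90 mm short, with gaps up to 3 mm.
- pack4: Grey battery pack, 36 mm along the channel, 46 across, 38 high, about 90 g, number 4 of four from the charging head (the last one, to be pushed). Origin: centre of its underside, 6 mm above the desk. Slides freely in the channel. Fully home at x = -11 mm in the charger's frame. The row starts 55 to 90 mm short, with gaps up to 3 mm.
- keeper_bar (a joint): Travel of the keeper, a steel bar sliding across the channel along the charger's -y, at x = -37 mm, just behind the fully home row: near 0 = drawn back, 0.070 m = fully shut (its stop). Stays where left, resists with about 1.5 N. Bar 8 mm thick, 16 to 28 mm above the desk; a pack in its way blocks it. Its guide (28 mm wide, top 36 mm) and catch stand just outside the channel walls.
- keeper_tab (a point): Centre of the outer face of the upright push tab on the keeper's outer end (34 mm wide along the channel, 6 mm thick, 8 to 52 mm above the desk). The face looks along the charger's +y, to the robot; pushing it along -y shuts the keeper. The point moves with the keeper, 30 mm above the desk.
- spare: A fifth, loose grey battery pack of the same kind, standing on the desk beside the rail (not part of the row). Origin under its centre. Not to be disturbed.
- tape: Roll of clear tape lying flat, 64 mm across, 19 mm high. Origin under its centre. Not to be disturbed.
- gel: Small bottle, 44 mm across, 85 mm tall, beyond the rail. Origin under its centre. Not to be disturbed.
- beaker: Open glass, 74 mm across, 85 mm tall. Origin under its centre. Not to be disturbed.
- driver: Screwdriver lying on the desk. Not to be disturbed.
- phone: Black phone, 150 x 72 x 9 mm, lying flat. Origin under its centre. Not to be disturbed.
- mug: White mug, 80 mm across, 92 mm tall. Origin under its centre. Not to be disturbed.
Things that resemble listed ones, but are neither listed nor needed, are in the scene too. What is shaped like the pack4 but pink is not meant.

How it is judged:
On the way, in this order (a step that is already met when the one before it is completed fails the run):
1. the row of four packs is home against the charging head, touching (x of pack1 in the frame of charger above 0.093 m and x of pack2 in the frame of charger above 0.057 m and x of pack3 in the frame of charger above 0.021 m and x of pack4 in the frame of charger above -0.015 m and z of pack1 in the frame of charger between 0.002 and 0.01 m and z of pack2 in the frame of charger between 0.002 and 0.01 m and z of pack3 in the frame of charger between 0.002 and 0.01 m and z of pack4 in the frame of charger between 0.002 and 0.01 m and angle between each of pack1, pack2, pack3, pack4's own z axis and vertical below 0.1 rad), for 0.2 s.
2. the keeper is pushed fully across behind the row (value of joint keeper_bar above 0.066 m), for 0.2 s.
At the end, for the whole second after the job is handed in: Every pack stands flat in the channel at rest within 4 mm of its fully home place (first against the head, the others touching behind), and the keeper is within 4 mm of its fully shut stop (all of step 1 and linear speed of each of pack1, pack2, pack3, pack4 below 0.01 m/s and value of joint keeper_bar above 0.066 m).
It fails at once if a pack is lifted or tipped instead of pushed along (z of any of pack1, pack2, pack3, pack4 in the frame of charger above 0.016 m or angle between any of pack1, pack2, pack3, pack4's own z axis and vertical above 0.3 rad).
It fails at once if the robot touches one of the first three packs (only the last one is pushed) (contact force between any of the fingers, the arm and pack1 above 1 N or contact force between any of the fingers, the arm and pack2 above 1 N or contact force between any of the fingers, the arm and pack3 above 1 N).
It fails at once if another thing on the desk is shifted by more than 20 mm or lifted (distance of any of spare, tape, gel, beaker, driver, phone, mug from where it was at the start of the episode above 0.02 m).
It also fails if it takes over 45 s, if anything falls off the work surface, if the arm or the gripper's body presses on something with over 40 N, if the wrist force passes 120 N, or if a joint passes its speed limit or range.

## Working session

There is one attempt and no reset: what is moved stays moved. The work goes in short steps, Python scripts to look and compute and a shell command to move; the robot and the scene stay as the last step left them, time stands still between calls to the robot, and variables do not carry over. Pictures are saved under pics/ and viewed, at most 10 in all, crops included, and the job is handed in when it is done.

```bash
mkdir -p pics; cat > h.py <<'E'
import numpy as np, cv2
from station import arm
def snap(n,f,crop=None,s=1):
    im=arm.grab_frame(n)[:,:,::-1]
    if crop: a,b,c,d=crop; im=im[b:d,a:c]
    cv2.imwrite('pics/'+f,cv2.resize(im,None,fx=s,fy=s,interpolation=cv2.INTER_CUBIC))
def p2w(n,u,v,z):
    c=arm.get_calibration(n);T=np.array(c['cam_to_world'])
    d=T[:3,:3]@[(u-c['cx'])/c['fx'],(v-c['cy'])/c['fy'],1]
    return T[:3,3]+d*(z-T[2,3])/d[2]
def w2p(n,p):
    c=arm.get_calibration(n);T=np.array(c['cam_to_world'])
    q=T[:3,:3].T@(np.array(p)-T[:3,3]); return q[0]/q[2]*c['fx']+c['cx'],q[1]/q[2]*c['fy']+c['cy']
E
python3 - <<'E'
from h import *
snap('top','t1.png',s=1.5);snap('scene','s1.png',s=1.5)
s=arm.get_state();print(s['t'],s['eef_pos'],s['ee_rot'],s['width'])
for n in('top','scene'):print(np.round(arm.get_calibration(n)['cam_to_world'],3))
E
```

```text
0.1 [0.21847495 0.63820211 0.22570247] [ 3.14008909e+00 -1.29990435e-04 -3.29905772e-01] 0.08753270899217191
[[ 0.007 -0.994  0.105  0.391]
 [-1.    -0.008 -0.004  0.024]
 [ 0.005 -0.105 -0.995  1.429]
 [ 0.     0.     0.     1.   ]]
[[ 0.479  0.69  -0.542  1.067]
 [ 0.878 -0.383  0.288 -0.295]
 [-0.009 -0.614 -0.789  0.846]
 [ 0.     0.     0.     1.   ]]
```

View pics/t1.png

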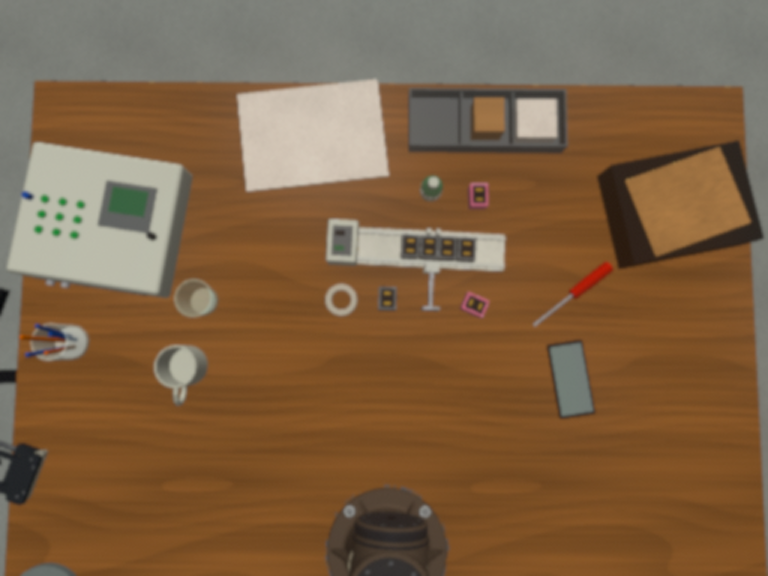

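View pics/s1.png

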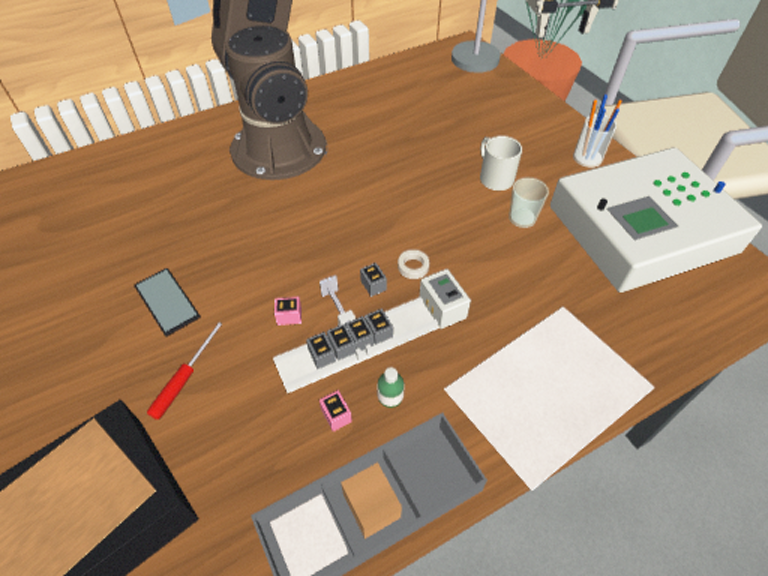

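The top view shows the rail running left (head, about (342,240)) to right (open end, about (505,252)), with the packs at x≈410–467. The keeper tab is at (431,308), the spare at (387,298), the tape at (341,299) and a pink decoy at (476,304). Next I'll take a closer crop.

```bash
python3 - <<'E'
from h import *
snap('top','t2.png',(212,112,352,217),5.5);snap('scene','s2.png',(170,160,330,275),5)
E
```

```text
(no output)
```

View pics/t2.png

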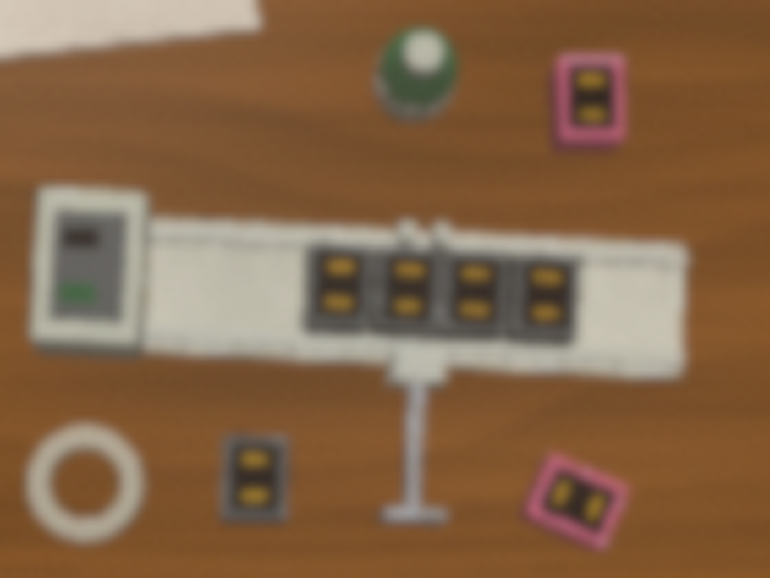

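View pics/s2.png

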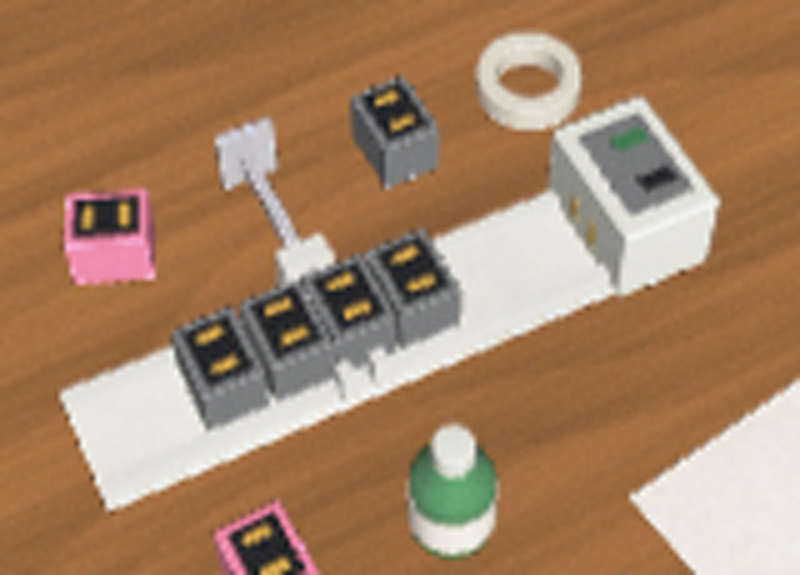

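The crops show the row's top faces running from (308,~288) to (576,~300) in the t2 crop. The rail's open end corners are (688,245) and (683,378), the head's top face edge is (147,192)–(137,347), and the tab is (382–448, 515).

```bash
python3 - <<'E'
from h import *
def T(x,y,z): return p2w('top',212+(x+.5)/5.5-.5,112+(y+.5)/5.5-.5,z)[:2]
def S(x,y,z): return p2w('scene',170+(x+.5)/5-.5,160+(y+.5)/5-.5,z)[:2]
for n,f,x,y,z in [('endfar',T,688,245,.010),('endnear',T,683,378,.010),('headfacefar',T,147,192,.06),('headfacenear',T,138,347,.06),
('p4 far back',T,579,259,.044),('p4 near back',T,573,343,.044),('p1 far front',T,310,247,.044),('p1 near front',T,305,330,.044),
('tabL',T,382,515,.052),('tabR',T,448,515,.052),('tabLo',T,382,521,.052),('tabRo',T,448,521,.052),
('S tab nearL(openend)',S,217,136,.052),('S tab top R',S,271,119,.052),('S p4 back far',S,203,383,.044),('S p4 back near',S,174,345,.044),('S p1 front near',S,424,230,.044),('S p1 front far',S,459,279,.044),
('S end far',S,110,510,.0),('S end near',S,62,393,.006),('S head top face near',S,553,132,.06),('S head top face far',S,630,213,.06),
('spare near',T,222,520,.038),('spare far-r',T,288,437,.038),('pinkL',T,525,512,.038),('pinkTop',T,550,455,.038),('pinkR',T,630,490,.038),('tape',T,85,483,.019)]:
    print(n,np.round(f(x,y,z),4))
E
```

```text
endfar [ 0.6244 -0.2394]
endnear [ 0.5496 -0.2358]
headfacefar [0.6428 0.0618]
headfacenear [0.5584 0.0657]
p4 far back [ 0.6106 -0.1736]
p4 near back [ 0.5645 -0.17  ]
p1 far front [ 0.616  -0.0269]
p1 near front [ 0.5704 -0.0244]
tabL [ 0.4697 -0.0658]
tabR [ 0.47   -0.1012]
tabLo [ 0.4665 -0.0658]
tabRo [ 0.4668 -0.1012]
S tab nearL(openend) [ 0.4674 -0.0998]
S tab top R [ 0.4712 -0.0678]
S p4 back far [ 0.6044 -0.1719]
S p4 back near [ 0.5764 -0.1757]
S p1 front near [ 0.5756 -0.0262]
S p1 front far [ 0.6126 -0.0253]
S end far [ 0.6243 -0.2386]
S end near [ 0.5515 -0.2349]
S head top face near [0.5619 0.0635]
S head top face far [0.6293 0.0708]
spare near [0.4672 0.0199]
spare far-r [ 0.5125 -0.0156]
pinkL [ 0.4728 -0.1442]
pinkTop [ 0.5038 -0.1579]
pinkR [ 0.4851 -0.2012]
tape [0.488  0.0953]
```

```bash
python3 -m crank '[{"dx":0.016,"dy":-0.037,"twist":3.3,"grip":-1},{"dx":0.032,"dy":-0.074,"twist":6.6,"grip":-1},{"dx":0.048,"dy":-0.111,"twist":9.9,"grip":-1},{"dx":0.064,"dy":-0.148,"twist":13.2,"grip":-1},{"dx":0.08,"dy":-0.185,"twist":16.4,"grip":-1}]' 20
for i in 1 2 3; do :; done
python3 -m crank '[{"dx":0.016,"dy":-0.037,"grip":-1},{"dx":0.032,"dy":-0.074,"grip":-1},{"dx":0.048,"dy":-0.111,"grip":-1},{"dx":0.064,"dy":-0.148,"grip":-1},{"dx":0.08,"dy":-0.185,"grip":-1}]'
python3 -m crank '[{"dx":0.016,"dy":-0.037,"grip":-1},{"dx":0.032,"dy":-0.074,"grip":-1},{"dx":0.048,"dy":-0.111,"grip":-1},{"dx":0.064,"dy":-0.148,"grip":-1},{"dx":0.08,"dy":-0.185,"grip":-1}]'
python3 -m crank '[{"dx":0.016,"dy":-0.037,"grip":-1},{"dx":0.032,"dy":-0.074,"grip":-1},{"dx":0.048,"dy":-0.111,"grip":-1},{"dx":0.064,"dy":-0.148,"grip":-1},{"dx":0.08,"dy":-0.185,"grip":-1}]'
python3 -m crank '[{"dx":0.016,"dy":-0.037,"grip":-1},{"dx":0.032,"dy":-0.074,"grip":-1},{"dx":0.049,"dy":-0.111,"grip":-1},{"dx":0.049,"dy":-0.111,"grip":-1},{"dx":0.049,"dy":-0.111,"grip":-1}]'
```

```text
invalid input at $[0]: expected keys dx, dy, dz, twist, grip
invalid input at $[0]: expected keys dx, dy, dz, twist, grip
invalid input at $[0]: expected keys dx, dy, dz, twist, grip
invalid input at $[0]: expected keys dx, dy, dz, twist, grip
invalid input at $[0]: expected keys dx, dy, dz, twist, grip
```

All five keys are required in every row.

```bash
python3 -m crank '[{"dx":0.016,"dy":-0.037,"dz":0,"twist":3.3,"grip":-1},{"dx":0.032,"dy":-0.074,"dz":0,"twist":6.6,"grip":-1},{"dx":0.048,"dy":-0.111,"dz":0,"twist":9.9,"grip":-1},{"dx":0.064,"dy":-0.148,"dz":0,"twist":13.2,"grip":-1},{"dx":0.08,"dy":-0.185,"dz":0,"twist":16.4,"grip":-1}]' 20
```

```text
t: 0.62
eef_pos: [0.2989, 0.4517, 0.2263]
ee_rot: [3.141, 0.0, -0.04]
force: [1.1, -0.2, -0.6]
width: 0.0598
gripper_force: 0.0
```

```bash
python3 -m crank '[{"dx":0.016,"dy":-0.037,"dz":0,"twist":0,"grip":-1},{"dx":0.032,"dy":-0.074,"dz":0,"twist":0,"grip":-1},{"dx":0.048,"dy":-0.111,"dz":0,"twist":0,"grip":-1},{"dx":0.064,"dy":-0.148,"dz":0,"twist":0,"grip":-1},{"dx":0.08,"dy":-0.185,"dz":0,"twist":0,"grip":-1}]'
python3 -m crank '[{"dx":0.016,"dy":-0.037,"dz":0,"twist":0,"grip":-1},{"dx":0.032,"dy":-0.074,"dz":0,"twist":0,"grip":-1},{"dx":0.048,"dy":-0.111,"dz":0,"twist":0,"grip":-1},{"dx":0.064,"dy":-0.148,"dz":0,"twist":0,"grip":-1},{"dx":0.08,"dy":-0.185,"dz":0,"twist":0,"grip":-1}]'
python3 -m crank '[{"dx":0.016,"dy":-0.037,"dz":0,"twist":0,"grip":-1},{"dx":0.032,"dy":-0.074,"dz":0,"twist":0,"grip":-1},{"dx":0.048,"dy":-0.111,"dz":0,"twist":0,"grip":-1},{"dx":0.064,"dy":-0.148,"dz":0,"twist":0,"grip":-1},{"dx":0.08,"dy":-0.185,"dz":0,"twist":0,"grip":-1}]'
python3 -m crank '[{"dx":0.016,"dy":-0.037,"dz":0,"twist":0,"grip":-1},{"dx":0.032,"dy":-0.074,"dz":0,"twist":0,"grip":-1},{"dx":0.049,"dy":-0.111,"dz":0,"twist":0,"grip":-1},{"dx":0.049,"dy":-0.111,"dz":0,"twist":0,"grip":-1},{"dx":0.049,"dy":-0.111,"dz":0,"twist":0,"grip":-1}]'
```

```text
t: 1.03
eef_pos: [0.3788, 0.2667, 0.2268]
ee_rot: [-3.141, -0.0, -0.043]
force: [1.7, 0.3, 0.1]
width: 0.0265
gripper_force: 0.0
t: 1.45
eef_pos: [0.4589, 0.0817, 0.2269]
ee_rot: [-3.141, -0.001, -0.043]
force: [1.0, 0.3, 1.1]
width: 0.0007
gripper_force: 0.0
t: 1.87
eef_pos: [0.539, -0.1035, 0.2266]
ee_rot: [-3.141, -0.0, -0.044]
force: [1.1, 0.8, -0.6]
width: 0.0004
gripper_force: 0.0
t: 2.28
eef_pos: [0.5875, -0.2146, 0.2251]
ee_rot: [-3.142, 0.002, -0.047]
force: [-0.2, 0.6, 0.3]
width: 0.0005
gripper_force: 0.0
```

```bash
python3 -m crank '[{"dx":0,"dy":0,"dz":-0.04,"twist":0,"grip":-1},{"dx":0,"dy":0,"dz":-0.08,"twist":0,"grip":-1},{"dx":0,"dy":0,"dz":-0.12,"twist":0,"grip":-1},{"dx":0,"dy":0,"dz":-0.16,"twist":0,"grip":-1},{"dx":0,"dy":0,"dz":-0.2,"twist":0,"grip":-1}]'
python3 -m crank '[{"dx":0,"dy":0.002,"dz":0,"twist":0,"grip":-1},{"dx":0,"dy":0.004,"dz":0,"twist":0,"grip":-1},{"dx":0,"dy":0.006,"dz":0,"twist":0,"grip":-1},{"dx":0,"dy":0.008,"dz":0,"twist":0,"grip":-1},{"dx":0.0,"dy":0.01,"dz":0,"twist":0,"grip":-1}]'
python3 - <<'E'
from h import *
snap('scene','s3.png',(170,140,330,275),4.4)
E
```

```text
t: 2.7
eef_pos: [0.5873, -0.2113, 0.0257]
ee_rot: [-3.141, -0.001, -0.042]
force: [1.6, 0.4, -0.3]
width: 0.0007
gripper_force: 0.0
t: 3.12
eef_pos: [0.5895, -0.2021, 0.0296]
ee_rot: [3.141, -0.005, -0.043]
force: [-0.3, -0.4, -0.0]
width: 0.0006
gripper_force: 0.0
```

View pics/s3.png

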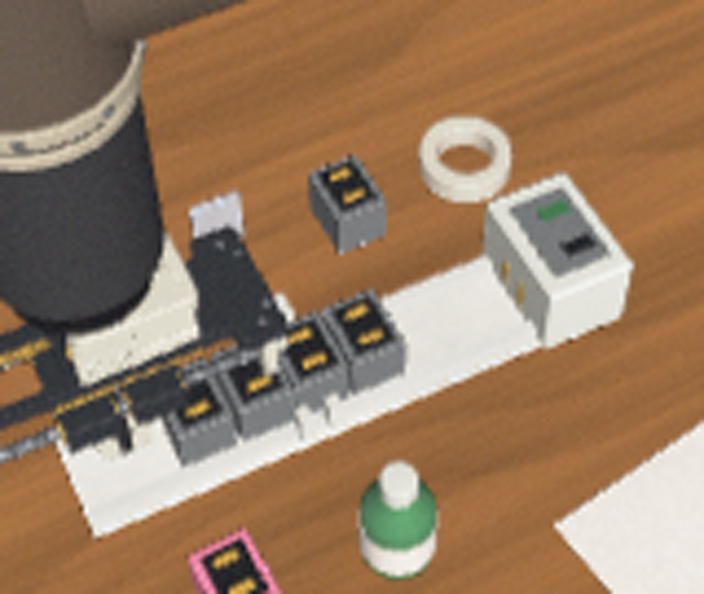

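```bash
python3 -m crank '[{"dx":0,"dy":0.007,"dz":-0.002,"twist":0,"grip":-1},{"dx":0,"dy":0.014,"dz":-0.002,"twist":0,"grip":-1},{"dx":0.001,"dy":0.021,"dz":-0.002,"twist":0,"grip":-1},{"dx":0.001,"dy":0.028,"dz":-0.002,"twist":0,"grip":-1},{"dx":0.001,"dy":0.035,"dz":-0.002,"twist":0,"grip":-1}]'
python3 -m crank '[{"dx":0,"dy":0.007,"dz":0,"twist":0,"grip":-1},{"dx":0,"dy":0.014,"dz":0,"twist":0,"grip":-1},{"dx":0.001,"dy":0.021,"dz":0,"twist":0,"grip":-1},{"dx":0.001,"dy":0.028,"dz":0,"twist":0,"grip":-1},{"dx":0.001,"dy":0.035,"dz":0,"twist":0,"grip":-1}]'
python3 -m crank '[{"dx":0,"dy":0.003,"dz":0,"twist":0,"grip":-1},{"dx":0,"dy":0.007,"dz":0,"twist":0,"grip":-1},{"dx":0.001,"dy":0.01,"dz":0,"twist":0,"grip":-1},{"dx":0.001,"dy":0.013,"dz":0,"twist":0,"grip":-1},{"dx":0.001,"dy":0.016,"dz":0,"twist":0,"grip":-1}]'
```

```text
t: 3.58
eef_pos: [0.5893, -0.1672, 0.0253]
ee_rot: [3.141, -0.001, -0.043]
force: [-0.2, -5.0, 6.2]
width: 0.0003
gripper_force: 3.0
t: 4.0
eef_pos: [0.5902, -0.1322, 0.0252]
ee_rot: [3.141, -0.001, -0.043]
force: [0.6, -5.4, 5.4]
width: 0.0005
gripper_force: 3.1
t: 4.42
eef_pos: [0.591, -0.1164, 0.0251]
ee_rot: [3.141, -0.001, -0.043]
force: [0.2, -6.0, 5.0]
width: 0.0007
gripper_force: 3.2
```

Contact is good, but there's an upward force on the tool, so I'm pushing too high. I'll back off, go lower inside the channel and look.

```bash
python3 -m crank '[{"dx":0,"dy":-0.004,"dz":0,"twist":0,"grip":-1},{"dx":0,"dy":-0.008,"dz":0,"twist":0,"grip":-1},{"dx":0,"dy":-0.008,"dz":-0.006,"twist":0,"grip":-1},{"dx":0,"dy":-0.008,"dz":-0.012,"twist":0,"grip":-1},{"dx":0,"dy":-0.008,"dz":-0.012,"twist":0,"grip":-1}]'
python3 - <<'E'
from h import *
snap('scene','s4.png',(190,150,330,260),5.4)
E
```

```text
t: 4.83
eef_pos: [0.5893, -0.1244, 0.0106]
ee_rot: [-3.141, 0.003, -0.044]
force: [-0.2, 1.1, -0.5]
width: 0.0005
gripper_force: 0.0
```

View pics/s4.png

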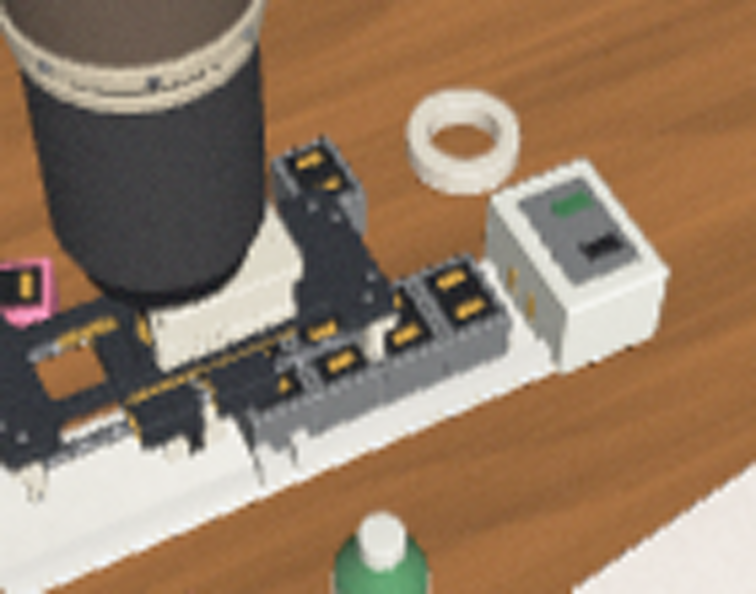

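The packs stand upright and together, with pack 1 (front edge about (510,315)) around 15 mm from the head. I'll continue low.

```bash
python3 -m crank '[{"dx":0,"dy":0.004,"dz":0.002,"twist":0,"grip":-1},{"dx":0,"dy":0.008,"dz":0.002,"twist":0,"grip":-1},{"dx":0,"dy":0.011,"dz":0.002,"twist":0,"grip":-1},{"dx":0,"dy":0.013,"dz":0.002,"twist":0,"grip":-1},{"dx":0,"dy":0.015,"dz":0.002,"twist":0,"grip":-1}]'
python3 -m crank '[{"dx":0,"dy":0.001,"dz":0,"twist":0,"grip":-1},{"dx":0,"dy":0.002,"dz":0,"twist":0,"grip":-1},{"dx":0,"dy":0.003,"dz":0,"twist":0,"grip":-1},{"dx":0,"dy":0.004,"dz":0,"twist":0,"grip":-1},{"dx":0,"dy":0.005,"dz":0,"twist":0,"grip":-1}]'
```

```text
t: 5.3
eef_pos: [0.5906, -0.1091, 0.0148]
ee_rot: [3.142, -0.0, -0.043]
force: [0.2, -1.7, -1.0]
width: 0.0003
gripper_force: 1.0
t: 5.72
eef_pos: [0.5907, -0.1044, 0.0146]
ee_rot: [3.142, -0.0, -0.044]
force: [-0.1, -2.5, 0.6]
width: 0.0004
gripper_force: 1.2
```

Force is down to about 2 N, sliding freely. I'll go slowly until the force jumps.

```bash
python3 -m crank '[{"dx":0,"dy":0.001,"dz":0,"twist":0,"grip":-1},{"dx":0,"dy":0.002,"dz":0,"twist":0,"grip":-1},{"dx":0,"dy":0.003,"dz":0,"twist":0,"grip":-1},{"dx":0,"dy":0.003,"dz":0,"twist":0,"grip":-1},{"dx":0,"dy":0.003,"dz":0,"twist":0,"grip":-1}]'
```

```text
t: 6.13
eef_pos: [0.5908, -0.1013, 0.0147]
ee_rot: [-3.141, -0.0, -0.043]
force: [1.0, -2.1, 1.7]
width: 0.0004
gripper_force: 0.8
```

```bash
python3 -m crank '[{"dx":0,"dy":0.001,"dz":0,"twist":0,"grip":-1},{"dx":0,"dy":0.002,"dz":0,"twist":0,"grip":-1},{"dx":0,"dy":0.003,"dz":0,"twist":0,"grip":-1},{"dx":0,"dy":0.003,"dz":0,"twist":0,"grip":-1},{"dx":0,"dy":0.003,"dz":0,"twist":0,"grip":-1}]'
```

```text
t: 6.55
eef_pos: [0.5909, -0.0989, 0.0147]
ee_rot: [3.141, -0.0, -0.043]
force: [0.8, -6.2, 0.1]
width: 0.0001
gripper_force: 3.1
```

```bash
python3 -m crank '[{"dx":0,"dy":0.001,"dz":0,"twist":0,"grip":-1},{"dx":0,"dy":0.002,"dz":0,"twist":0,"grip":-1},{"dx":0,"dy":0.002,"dz":0,"twist":0,"grip":-1},{"dx":0,"dy":0.002,"dz":0,"twist":0,"grip":-1},{"dx":0,"dy":0.002,"dz":0,"twist":0,"grip":-1}]'
python3 - <<'E'
from h import *
snap('scene','s5.png',(190,150,330,260),5.4)
E
```

```text
t: 6.97
eef_pos: [0.5908, -0.0986, 0.0149]
ee_rot: [3.139, -0.0, -0.044]
force: [2.8, -16.5, 0.5]
width: 0.0006
gripper_force: 8.0
```

View pics/s5.png

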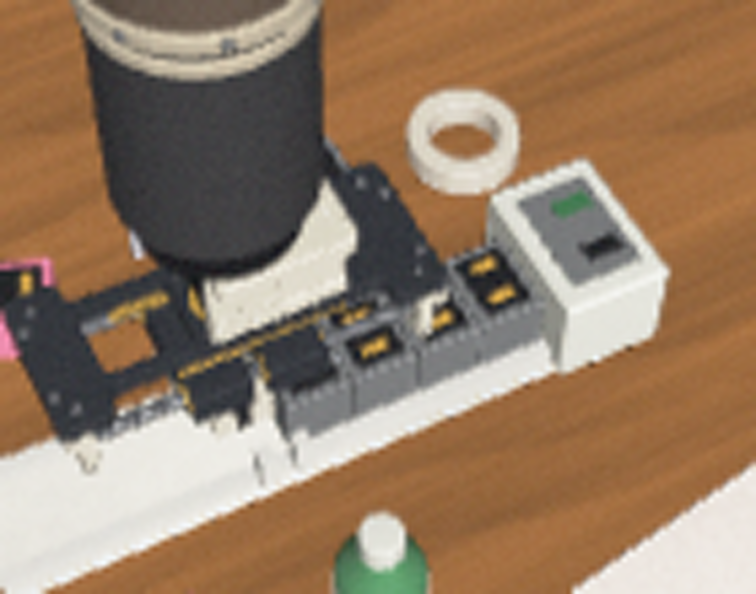

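Row home: 16.5 N with no further motion, and pack 1 is flush with the head. I'll retreat, rise and go over to the keeper tab.

```bash
python3 -m crank '[{"dx":0,"dy":-0.012,"dz":0,"twist":0,"grip":-1},{"dx":-0.001,"dy":-0.03,"dz":0,"twist":0,"grip":-1},{"dx":-0.001,"dy":-0.03,"dz":0.04,"twist":0,"grip":-1},{"dx":-0.001,"dy":-0.03,"dz":0.08,"twist":0,"grip":-1},{"dx":-0.001,"dy":-0.03,"dz":0.11,"twist":0,"grip":-1}]'
python3 -m crank '[{"dx":-0.038,"dy":0.012,"dz":0,"twist":0,"grip":-1},{"dx":-0.076,"dy":0.024,"dz":0,"twist":0,"grip":-1},{"dx":-0.114,"dy":0.036,"dz":0,"twist":0,"grip":-1},{"dx":-0.152,"dy":0.048,"dz":0,"twist":0,"grip":-1},{"dx":-0.152,"dy":0.048,"dz":0,"twist":0,"grip":-1}]'
python3 -m crank '[{"dx":0,"dy":0,"dz":0,"twist":0,"grip":-1},{"dx":0,"dy":0,"dz":-0.04,"twist":0,"grip":-1},{"dx":0,"dy":0,"dz":-0.08,"twist":0,"grip":-1},{"dx":0,"dy":0,"dz":-0.1,"twist":0,"grip":-1},{"dx":0,"dy":0,"dz":-0.1,"twist":0,"grip":-1}]'
python3 - <<'E'
from h import *
snap('scene','s6.png',(170,140,330,260),4.7)
E
```

```text
t: 7.43
eef_pos: [0.5897, -0.1267, 0.1267]
ee_rot: [-3.141, -0.0, -0.044]
force: [2.1, -0.3, -0.5]
width: 0.0001
gripper_force: 0.0
t: 7.85
eef_pos: [0.4298, -0.078, 0.1237]
ee_rot: [-3.14, 0.004, -0.044]
force: [-0.9, -1.1, -0.1]
width: 0.0005
gripper_force: 0.0
t: 8.27
eef_pos: [0.4354, -0.079, 0.0208]
ee_rot: [3.14, 0.007, -0.045]
force: [-0.4, -0.3, 0.9]
width: 0.0002
gripper_force: 0.0
```

View pics/s6.png

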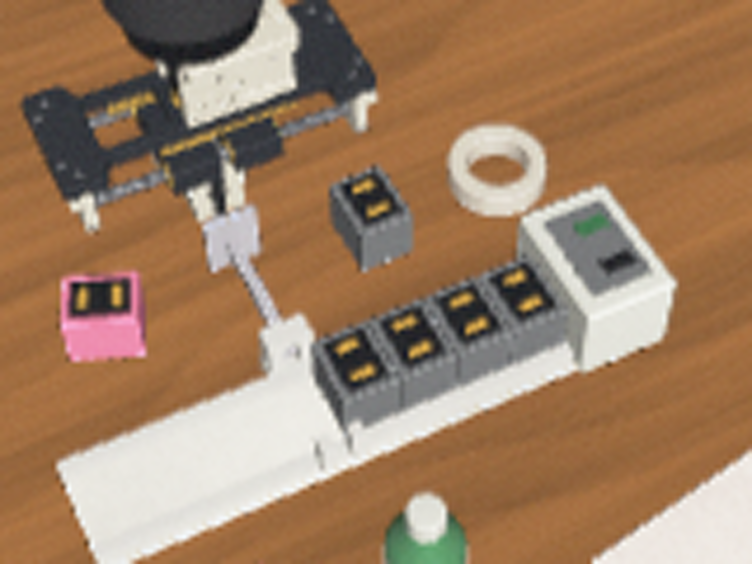

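The row sits against the head, the keeper's path is clear and the fingers are behind the tab (230,235). Now I'll push it.

```bash
python3 -m crank '[{"dx":0.007,"dy":-0.002,"dz":0.002,"twist":0,"grip":-1},{"dx":0.014,"dy":-0.003,"dz":0.002,"twist":0,"grip":-1},{"dx":0.021,"dy":-0.003,"dz":0.002,"twist":0,"grip":-1},{"dx":0.028,"dy":-0.004,"dz":0.002,"twist":0,"grip":-1},{"dx":0.035,"dy":-0.004,"dz":0.002,"twist":0,"grip":-1}]'
python3 -m crank '[{"dx":0.008,"dy":0,"dz":0,"twist":0,"grip":-1},{"dx":0.016,"dy":-0.001,"dz":0,"twist":0,"grip":-1},{"dx":0.024,"dy":-0.001,"dz":0,"twist":0,"grip":-1},{"dx":0.032,"dy":-0.002,"dz":0,"twist":0,"grip":-1},{"dx":0.04,"dy":-0.002,"dz":0,"twist":0,"grip":-1}]'
python3 -m crank '[{"dx":0.003,"dy":0,"dz":0,"twist":0,"grip":-1},{"dx":0.006,"dy":0,"dz":0,"twist":0,"grip":-1},{"dx":0.008,"dy":0,"dz":0,"twist":0,"grip":-1},{"dx":0.01,"dy":0,"dz":0,"twist":0,"grip":-1},{"dx":0.012,"dy":-0.001,"dz":0,"twist":0,"grip":-1}]'
```

```text
t: 8.73
eef_pos: [0.4738, -0.0825, 0.0274]
ee_rot: [-3.141, -0.001, -0.044]
force: [-1.5, -0.4, 1.2]
width: 0.0004
gripper_force: 0.9
t: 9.15
eef_pos: [0.5133, -0.0846, 0.0264]
ee_rot: [3.141, 0.0, -0.044]
force: [-1.1, -1.2, 0.6]
width: 0.0002
gripper_force: 0.9
t: 9.57
eef_pos: [0.5231, -0.0852, 0.0262]
ee_rot: [-3.141, 0.003, -0.044]
force: [-9.2, 5.7, 4.5]
width: 0.0009
gripper_force: 4.6
```

```bash
python3 -m crank '[{"dx":0.001,"dy":0,"dz":0,"twist":0,"grip":-1},{"dx":0.002,"dy":0,"dz":0,"twist":0,"grip":-1},{"dx":0.002,"dy":0,"dz":0,"twist":0,"grip":-1},{"dx":0.002,"dy":0,"dz":0,"twist":0,"grip":-1},{"dx":0.002,"dy":0,"dz":0,"twist":0,"grip":-1}]'
python3 - <<'E'
from h import *
snap('scene','s7.png',(190,160,330,260),5.4)
E
```

```text
t: 9.98
eef_pos: [0.5231, -0.0853, 0.026]
ee_rot: [3.141, 0.006, -0.044]
force: [-11.2, 5.1, 6.1]
width: -0.0
gripper_force: 5.5
```

View pics/s7.png

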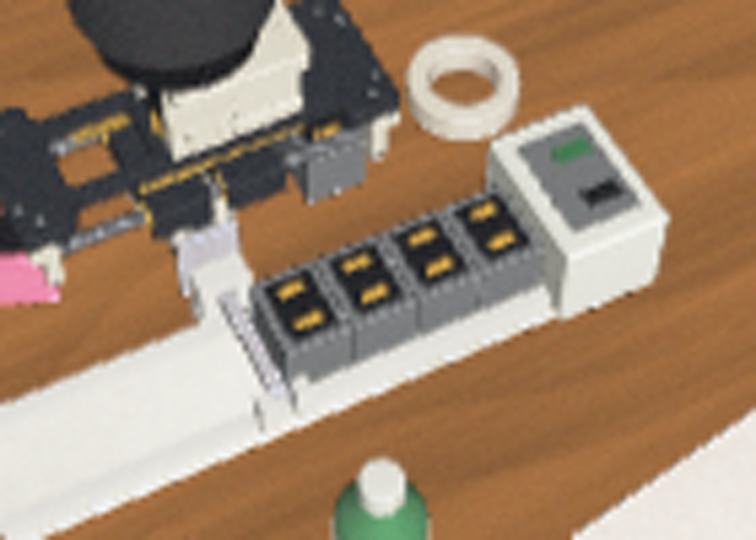

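The bar is across behind pack 4, with its end near the catch at about (283,390), and the force is 11 N. I'll check the travel numerically and compare the tab and bar end with expectations.

```bash
python3 - <<'E'
from h import *
def S(x,y,z): return np.round(p2w('scene',190+(x+.5)/5.4-.5,160+(y+.5)/5.4-.5,z)[:2],4)
print('bar end',S(283,392,.022),S(276,393,.028),'catch',S(262,403,.028),S(297,378,.028))
print('tab top',S(180,238,.052),S(232,220,.052))
def A(x,y,z): return np.round(p2w('scene',170+(x+.5)/4.7-.5,140+(y+.5)/4.7-.5,z)[:2],4)
print('before tab top',A(206,222,.052),A(254,207,.052))
snap('scene','s8.png',(222,200,262,245),13)
E
```

```text
bar end [ 0.6215 -0.0893] [ 0.6236 -0.0941] catch [ 0.6253 -0.1027] [ 0.621  -0.0811]
tab top [ 0.5334 -0.1006] [ 0.5361 -0.0727]
before tab top [ 0.4682 -0.0988] [ 0.4718 -0.0686]
```

View pics/s8.png

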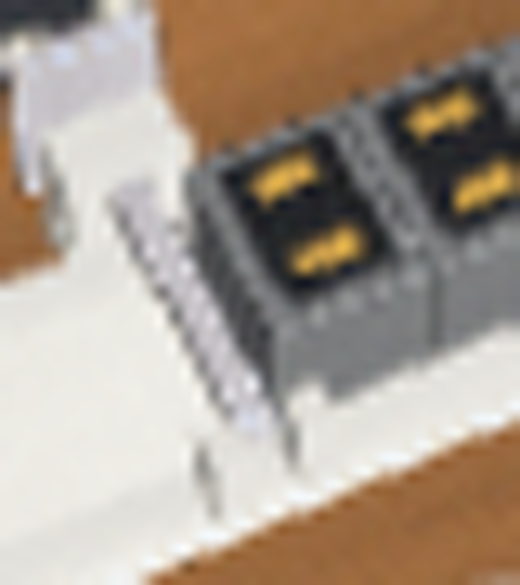

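```bash
python3 -m crank '[{"dx":0.002,"dy":0,"dz":0,"twist":0,"grip":-1},{"dx":0.004,"dy":0,"dz":0,"twist":0,"grip":-1},{"dx":0.006,"dy":0,"dz":0,"twist":0,"grip":-1},{"dx":0.006,"dy":0,"dz":0,"twist":0,"grip":-1},{"dx":0.006,"dy":0,"dz":0,"twist":0,"grip":-1}]'
```

```text
t: 10.5
eef_pos: [0.5232, -0.0859, 0.0251]
ee_rot: [3.14, 0.016, -0.046]
force: [-26.8, 8.5, 19.2]
width: 0.0006
gripper_force: 13.5
```

The force rises to 27 N with no motion, so it's a hard stop. I'll retreat clear of the top view and check the tab's travel by image comparison.

```bash
python3 -m crank '[{"dx":-0.012,"dy":0,"dz":0.002,"twist":0,"grip":-1},{"dx":-0.04,"dy":0,"dz":0.002,"twist":0,"grip":-1},{"dx":-0.05,"dy":0,"dz":0.04,"twist":0,"grip":-1},{"dx":-0.05,"dy":0,"dz":0.08,"twist":0,"grip":-1},{"dx":-0.05,"dy":0,"dz":0.12,"twist":0,"grip":-1}]'
python3 -m crank '[{"dx":0,"dy":0.03,"dz":0.02,"twist":0,"grip":-1},{"dx":0,"dy":0.07,"dz":0.03,"twist":0,"grip":-1},{"dx":0,"dy":0.11,"dz":0.03,"twist":0,"grip":-1},{"dx":0,"dy":0.15,"dz":0.03,"twist":0,"grip":-1},{"dx":0,"dy":0.19,"dz":0.03,"twist":0,"grip":-1}]'
python3 -m crank '[{"dx":-0.01,"dy":0.04,"dz":0,"twist":0,"grip":-1},{"dx":-0.02,"dy":0.08,"dz":0,"twist":0,"grip":-1},{"dx":-0.03,"dy":0.12,"dz":0,"twist":0,"grip":-1},{"dx":-0.04,"dy":0.16,"dz":0,"twist":0,"grip":-1},{"dx":-0.04,"dy":0.2,"dz":0,"twist":0,"grip":-1}]'
python3 - <<'E'
from h import *
snap('top','t3.png',(212,112,352,217),5.5)
snap('scene','s9.png',(170,160,330,275),5)
a=cv2.imread('pics/t2.png');b=cv2.imread('pics/t3.png')
g=lambda im:im.astype(float)
# tab outer edge profile, near tab columns (3-px strip sides) 
pa=g(a)[480:560,395:435].mean((1,2));pb=g(b)[300:460,395:440].mean((1,2))
da=np.diff(pa);db=np.diff(pb)
print('before outer edge row',480+np.argmin(da)); 
for k in np.argsort(db)[:8]:print('after',300+k,round(db[k],2))
# tab ends beyond the guide (tab 34 mm wide, guide 28): outer columns
print('profile after',[(300+i,int(pb[i])) for i in range(50,130,3)])
print('profile before',[(480+i,int(pa[i])) for i in range(0,80,3)])
A=cv2.imread('pics/s2.png');B=cv2.imread('pics/s9.png')
# scene: upper part of tab template (free of the guide)
t=A[118:160,213:280];r=cv2.matchTemplate(B[150:300,210:360],t,cv2.TM_CCOEFF_NORMED);_,s,_,p=cv2.minMaxLoc(r);d=(p[0]+210-213,p[1]+150-118)
f=lambda x,y:p2w('scene',170+(x+.5)/5-.5,160+(y+.5)/5-.5,.045)[:2]
print('scene',s,d,f(246+d[0],139+d[1])-f(246,139))
E
```

```text
t: 10.92
eef_pos: [0.4818, -0.0854, 0.1482]
ee_rot: [3.141, 0.0, -0.043]
force: [2.2, -0.1, 0.3]
width: 0.0003
gripper_force: 0.0
t: 11.33
eef_pos: [0.4829, 0.1068, 0.1778]
ee_rot: [-3.139, -0.003, -0.044]
force: [1.2, -0.1, 0.0]
width: 0.0006
gripper_force: 0.0
t: 11.75
eef_pos: [0.4411, 0.3069, 0.1774]
ee_rot: [-3.139, -0.001, -0.042]
force: [1.4, -2.1, 0.1]
width: 0.0009
gripper_force: 0.0
before outer edge row 519
after 398 -6.21
after 397 -5.53
after 399 -5.08
after 396 -4.44
after 400 -4.39
after 403 -4.35
after 401 -4.05
after 402 -3.9
profile after [(350, 180), (353, 182), (356, 184), (359, 185), (362, 186), (365, 185), (368, 185), (371, 182), (374, 177), (377, 168), (380, 160), (383, 152), (386, 151), (389, 149), (392, 147), (395, 137), (398, 123), (401, 108), (404, 95), (407, 89), (410, 88), (413, 88), (416, 90), (419, 90), (422, 90), (425, 91), (428, 92)]
profile before [(480, 109), (483, 109), (486, 109), (489, 110), (492, 111), (495, 112), (498, 115), (501, 119), (504, 127), (507, 135), (510, 142), (513, 142), (516, 134), (519, 120), (522, 105), (525, 93), (528, 87), (531, 84), (534, 83), (537, 83), (540, 82), (543, 81), (546, 81), (549, 82), (552, 83), (555, 85), (558, 85)]
scene 0.9216355681419373 (47, 84) [ 0.0652146  -0.00250976]
```

```bash
python3 - <<'E'
from h import *
b=cv2.imread('pics/t3.png').astype(float);a=cv2.imread('pics/t2.png').astype(float)
for c in((392,402),(428,438)):
    print('after',c,b[362:416:3,c[0]:c[1]].mean((1,2)).astype(int)); print('guide before',c,a[362:416:3,c[0]:c[1]].mean((1,2)).astype(int)); print('tab before',a[492:546:3,c[0]:c[1]].mean((1,2)).astype(int))
A=cv2.imread('pics/s2.png');B=cv2.imread('pics/s9.png')
# pack row in scene: displacement of the whole row
for n,(x0,y0,x1,y1) in dict(p1=(378,232,440,300),p4=(182,318,240,382)).items():
    r=cv2.matchTemplate(B,A[y0:y1,x0:x1],cv2.TM_CCOEFF_NORMED)
    for _ in range(5):
        _,s,_,p=cv2.minMaxLoc(r);w=lambda x,y:p2w('scene',170+(x+.5)/5-.5,160+(y+.5)/5-.5,.044)[:2]
        print(n,round(s,2),w(*p)-w(x0,y0)); cv2.circle(r,p,18,-1,-1)
E
```

```text
after (392, 402) [167 167 166 163 157 149 141 134 134 132 130 121 110  99  91  88  88  88]
guide before (392, 402) [161 160 160 157 152 141 130 114 102  90  86  83  83  83  84  85  86  88]
tab before [ 92  93  98 105 119 132 143 145 138 124 108  95  88  85  83  82  82  81]
after (428, 438) [189 188 188 185 181 172 160 150 147 147 147 139 126 109  95  89  87  88]
guide before (428, 438) [182 181 181 178 175 163 150 130 115 101  97  94  94  93  92  92  92  92]
tab before [ 89  88  91  95 105 116 125 128 124 113 101  91  86  84  83  82  82  81]
p1 0.9 [-0.0016193  -0.02066619]
p1 0.89 [0.00042309 0.01592196]
p1 0.88 [0.00267488 0.08918664]
p1 0.86 [0.00137446 0.05259817]
p1 0.72 [-0.10466166  0.04306666]
p4 0.91 [0.00262045 0.09423288]
p4 0.88 [0.00468683 0.13072979]
p4 0.85 [0.00593402 0.16779545]
p4 0.81 [0.00699329 0.20380559]
p4 0.65 [-0.10064195  0.15806054]
```

Both views give about 65 mm of movement from a start "near 0", with the tab at the guide. That's close to the threshold, so I'll push again at a different height to confirm the stop is the keeper's own.

```bash
python3 -m crank '[{"dx":0.01,"dy":-0.04,"dz":0,"twist":0,"grip":-1},{"dx":0.02,"dy":-0.08,"dz":0,"twist":0,"grip":-1},{"dx":0.03,"dy":-0.12,"dz":0,"twist":0,"grip":-1},{"dx":0.04,"dy":-0.16,"dz":0,"twist":0,"grip":-1},{"dx":0.04,"dy":-0.2,"dz":0,"twist":0,"grip":-1}]'
python3 -m crank '[{"dx":0,"dy":-0.04,"dz":0,"twist":0,"grip":-1},{"dx":0,"dy":-0.08,"dz":0,"twist":0,"grip":-1},{"dx":0,"dy":-0.12,"dz":0,"twist":0,"grip":-1},{"dx":0,"dy":-0.16,"dz":0,"twist":0,"grip":-1},{"dx":0,"dy":-0.19,"dz":-0.02,"twist":0,"grip":-1}]'
python3 -m crank '[{"dx":0,"dy":0,"dz":-0.04,"twist":0,"grip":-1},{"dx":0,"dy":0,"dz":-0.08,"twist":0,"grip":-1},{"dx":0,"dy":0,"dz":-0.12,"twist":0,"grip":-1},{"dx":0.01,"dy":0,"dz":-0.122,"twist":0,"grip":-1},{"dx":0.02,"dy":0,"dz":-0.122,"twist":0,"grip":-1}]'
python3 -m crank '[{"dx":0.01,"dy":0,"dz":0,"twist":0,"grip":-1},{"dx":0.016,"dy":0,"dz":0,"twist":0,"grip":-1},{"dx":0.02,"dy":0,"dz":0,"twist":0,"grip":-1},{"dx":0.022,"dy":0,"dz":0,"twist":0,"grip":-1},{"dx":0.026,"dy":0,"dz":0,"twist":0,"grip":-1}]'
```

```text
t: 12.27
eef_pos: [0.484, 0.1033, 0.177]
ee_rot: [-3.141, -0.002, -0.043]
force: [1.8, -0.4, -0.2]
width: 0.0003
gripper_force: 0.0
t: 12.68
eef_pos: [0.4851, -0.0878, 0.1602]
ee_rot: [-3.141, -0.008, -0.043]
force: [1.4, 0.4, 1.0]
width: 0.0003
gripper_force: 0.0
t: 13.1
eef_pos: [0.5022, -0.0859, 0.0338]
ee_rot: [3.14, 0.004, -0.043]
force: [1.0, -0.1, 0.7]
width: 0.0008
gripper_force: 0.0
t: 13.52
eef_pos: [0.5234, -0.0856, 0.0356]
ee_rot: [3.141, 0.009, -0.045]
force: [-28.7, 6.4, 22.4]
width: 0.0001
gripper_force: 14.3
```

It stops at the same x (0.523) at 29 N, so this is the keeper's own stop. I'll retreat and hand in.

```bash
python3 -m crank '[{"dx":-0.012,"dy":0,"dz":0,"twist":0,"grip":-1},{"dx":-0.04,"dy":0,"dz":0,"twist":0,"grip":-1},{"dx":-0.05,"dy":0,"dz":0.04,"twist":0,"grip":-1},{"dx":-0.05,"dy":0,"dz":0.08,"twist":0,"grip":-1},{"dx":-0.05,"dy":0,"dz":0.08,"twist":0,"grip":-1}]'
python3 -c "from station import arm; print(arm.job_done())"
```

```text
t: 13.93
eef_pos: [0.4837, -0.0849, 0.1238]
ee_rot: [-3.14, -0.014, -0.041]
force: [2.3, -0.1, 0.9]
width: 0.0001
gripper_force: 0.0
the job is handed in; nothing more can be done
None
```

I pushed the row home against the charging head and the keeper across to a hard stop, then handed the job in at about 14 s with no verdict returned; images show the keeper moved about 65 mm from its "near 0" start, close to the 66 mm threshold.

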